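Pop the sample hatch of the finished unit

ROBOT

A 6-joint arm with a two-finger parallel gripper is mounted at the origin on the work surface. World frame = base frame: x ahead of the robot, y to its left, z up, the work surface at z = 0. Lengths are in m, angles in degrees, forces in N, time in s.
With the tool pointing down it reaches from about 0.25 to 0.725 m from the base axis. Payload 9.7 kg.
Tool frame: the origin (TCP) lies between the finger pads; the fingertips stand 19 mm ahead of it and the grasp point (between the pads) is the TCP; z points along the fingers, y is the line along which they close (so a half turn about z gives the same grasp; the last joint's range is limited). The gripper opens to 85 mm and grips with 20 to 120 N. Pads are 22 mm wide; open, the fingers measure 114 mm over their backs; the gripper's body (76 mm by 85 mm) begins 54 mm behind the grasp point. The pads swing forward as they close: fully open they stand 13 mm farther back than shut.
Start: joints at [-74.083, 4.979, 10.078, 95.1, 0, 90], TCP at [0.151, -0.529, 0.25] pointing down, gripper open.
Joint ranges: [-179.16, 179.16], [-48.56, 103.87], [-65.8, 70.77], [-126.05, 130.52], [-82.76, 87.17], [-180, 180]. Speed limits (degrees/s): [127.2, 127.2, 147.25, 180, 180, 180].

INTERFACE

Orientations are given as [roll, pitch, yaw] about the fixed x, y, z axes, in that order (R = Rz(yaw) Ry(pitch) Rx(roll)).
In Python, from workcell import telemetry, camera, calibration, workorder gives the robot as it stands.
- The arm moves only by the tool play_rows, never from a script. Its argument "increments" is a list of rows, each a list of 3 entries, a list of its own where there are three numbers: the shift along the tool's x, y, z in mm, then the turn, a rotation vector about the tool's x, y, z in degrees, then the closure, from 0 (fully open) to 1 (shut). In form: [[[x, y, z], [ax, ay, az], jaw], ...]. A call has 1 to 20 rows; each row is the pose to reach, as a shift and turn from the pose commanded when the call began, along the tool's axes at that moment; what a row does not reach only later rows make up. A row lasts 1/10 s, in which the tool goes at most 50 mm and 8.59 degrees, less where a joint would pass 70% of its speed; a pose out of reach is approached as far as the arm can. A call with a gripper value outside its range is refused whole. The fingers move at their own pace and stop on an object; "grip_force" is the grip in N (left out, the last holds). Time passes only in rows, so rows that repeat a pose let the fingers close. It gives the time, the measured TCP pose, the force, the opening and the grip force at its end, in the units of the state.
- telemetry.get_obs(): the state, without advancing time (a new reading comes with each control period).
- camera(name): name is "scene" or "side" or "wrist"; returns (picture, depth): 400x640x3 uint8, red, green, blue; 400x640 float32, m along the optical axis (not along the pixel's ray), 0 where there is no reading.
- calibration(name): a dict with "vertical_fov" (degrees; the focal length in pixels is half the picture's height over the tangent of half this angle, whatever the lens; pixels are square), "cx", "cy" (the principal point, pixels), "rvec" (rotation vector, rad) and "tvec" (3), from world to camera coordinates, as OpenCV has them; the wrist camera has in their place "hand_eye" (4x4, takes a point from camera to tool coordinates, whose origin is the TCP and whose axes are the flange's). Camera axes: x right, y down, z forward; pixel columns grow to the right and rows downward; lengths in m; the calibration is good to about 2 mm. A picture is of the moment at which its call begins: read the wrist's pose just before it. calibration takes no time and is no camera call.
- workorder.job_done(): hands the job in; it is judged then, once.
The state is a dict: "time": time; "q": joint angles; "qd": joint speeds; "joint_efforts": joint torques, N m; "ee_pos": TCP position; "tcp_rot": TCP orientation; "wrist_force": force on the tool from outside, world axes, zero at the start; "torque": the same for the moment, N m; "opening": finger opening in m; "grasp_force": force on a finger pad.
Only numpy, scipy, OpenCV 4.12 (cv2) and the standard library are available. Lean on these libraries where they do the work, as an engineer would, in place of code of your own. Each camera call takes 0.05 s, during which the arm holds its last target. There are 200 camera calls.

TASK

The bench unit with the green light bar has finished its run: with a fingertip press the ribbed pad of its sample hatch fully in, gently and only once, then let go so that the hatch pops up. Do not push the hatch back down after it has popped; stay clear of it for about two seconds to see that it stays open, then finish. Leave the hatch of the unit with the red light bar shut, and do not shift or lift any of the things standing around.

Things in the scene. Friction and masses are not known exactly. Their poses are not given: they have to be found in the camera images.
- unit_green: white bench unit, 220 mm (its x) by 150 mm (y), flat deck 120 mm above the table, fixed, with a GREEN light bar 18 x 90 mm along y on its deck, centred 90 mm in front (-x) of the unit's centre. Origin: centre of its underside; z up, -x its front. A grey hatch lies in the deck. It may stand left or right. A small jar stands on its rear deck, 75 to 80 mm behind (+x of) its centre.
- unit_red: identical white bench unit with a RED light bar, still running: its hatch must stay shut. Same frame and sizes as unit_green. A small brass weight stands on its rear deck, 75 to 80 mm behind its centre.
- hatch_green (a joint): angle of the green unit's hatch, rad: 0 shut and latched, negative pressed in (stop at -0.10, 8 mm down at the pad), positive popped up (spring holds it at its stop, 1.05). Press beyond -0.08 (7 mm at the pad; 2 to 4 N, more if hit fast) and let go: the hatch rises in about 1 s; let go earlier: it may stay latched. Pushing the open hatch fully down latches it again.
- hatch_red (a joint): the same angle for the red unit's hatch, 0 shut and latched; an identical latch.
- hatch_green_pad (a point): centre of the top of the black ribbed press pad (26 mm along x, 50 along y) on the green unit's hatch, 133 mm above the table when shut. Axes as the unit's when shut; moves with the hatch. The hatch is a grey plate 100 (x) by 80 mm, 8 thick, its top 10 mm above the deck; the pad is 80 mm in front (-x) of the hinge. Open, the front edge stands 87 mm above the hinge, swung up and back (+x).
- hatch_green_hinge (a point): middle of the hinge axis of the green unit's hatch, at the plate's rear edge, 35 mm behind (+x of) the unit's centre, 130 mm above the table; the axis runs along the unit's y.
- hatch_red_pad (a point): the same pad point on the red unit's hatch (leave alone).
- jar_amber: loose amber jar with white cap, 32 mm diameter, 45 mm high, standing on the rear deck of the green unit; origin at the centre of its underside
- weight: loose brass weight with a knob, 28 mm diameter, 42 mm high, standing on the rear deck of the red unit; origin at the centre of its underside
- bottle: loose white plastic bottle with blue cap, 60 mm diameter, 130 mm high, behind the units (farther from the robot); origin at the centre of its underside
- carton: loose cardboard box 50 x 90 x 45 mm on the table on the left; origin at the centre of its underside
- beaker: loose glass beaker, 60 mm diameter, 75 mm high, on the table on the right; origin at the centre of its underside
- pencil: loose yellow pencil, 156 mm long along its x, 8 mm thick, lying on the table on the right; origin under its middle
- tray: loose blue divided tray 100 x 70 x 25 mm, on the table on the left; origin at the centre of its underside

How it is judged:
By the outcome, as a careful person would: the job done as asked, in the order asked, and still so for the second after the job is handed in, with the robot touching nothing.
It also fails if it takes over 34 s, if anything falls off the work surface, if the arm or the gripper's body presses on something with over 40 N, if the wrist force passes 120 N, or if a joint passes its speed limit or range.

## Working session

There is one attempt and no reset: what is moved stays moved. The work goes in short steps, Python scripts to look and compute and a tool call to move; the robot and the scene stay as the last step left them, time stands still between calls to the robot, and variables do not carry over. Pictures are saved under pics/ and viewed, at most 10 in all, crops included, and the job is handed in when it is done.

Besides the shell and the picture viewer there is one more tool, called after "Request:" in YAML: its name, and indented under it one key for each argument. play_rows: Moves the arm, as the interface text tells. Its arguments: {"type":"object","properties":{"increments":{"type":"array"},"grip_force":{"type":"number"}},"required":["increments"]}

```bash
mkdir -p pics
cat > h.py <<'E'
import numpy as np, cv2
from workcell import telemetry, camera, calibration, workorder
from scipy.spatial.transform import Rotation as R
def cal(n,obs=None):
    c=calibration(n); f=200/np.tan(np.radians(c["vertical_fov"]/2))
    if "hand_eye" in c:
        T=np.array(c["hand_eye"]); W=np.eye(4); W[:3,:3]=R.from_euler('xyz',obs["tcp_rot"],degrees=True).as_matrix(); W[:3,3]=obs["ee_pos"]; M=W@T
    else:
        r=R.from_rotvec(np.ravel(c["rvec"])).as_matrix(); M=np.eye(4); M[:3,:3]=r.T; M[:3,3]=-r.T@np.ravel(c["tvec"])
    return f,c["cx"],c["cy"],M
def ray(n,uv,z,obs=None):
    f,cx,cy,M=cal(n,obs); d=M[:3,:3]@np.array([(uv[0]-cx)/f,(uv[1]-cy)/f,1]); o=M[:3,3]
    return o+d*(z-o[2])/d[2]
def blobs(im,lo,hi,amin=60):
    h=cv2.cvtColor(im,cv2.COLOR_RGB2HSV); m=cv2.inRange(h,lo,hi)
    n,l,s,c=cv2.connectedComponentsWithStats(m)
    return [(c[i],s[i],cv2.minAreaRect(np.argwhere(l==i)[:,::-1].astype(np.float32))) for i in range(1,n) if s[i][4]>=amin]
E
python3 - <<'E'
from h import *
print(telemetry.get_obs()); 
for n in("scene","side"):
    p,d=camera(n); cv2.imwrite(f"pics/{n}.png",p[:,:,::-1]); np.savez(f"{n}.npz",p=p,d=d)
    print(n,cal(n))
    for nm,lo,hi in(("g",(45,120,80),(85,255,255)),("r",(0,160,100),(6,255,255))):
        for b in blobs(p,lo,hi,30): print(n,nm,b[0],b[1],b[2],ray(n,b[0],.12))
E
```

```text
{'time': 0.0, 'q': array([-7.40832463e+01,  5.01150500e+00,  1.00351305e+01,  9.51000437e+01,
        6.72849969e-04,  9.00012174e+01]), 'qd': array([ 0.07520869, -0.00927238, -0.05964803,  0.06116651, -0.02476638,
       -0.03934395]), 'joint_efforts': array([-1.75687896e-04, -5.20393825e+01,  4.64800465e+01,  1.66338327e-02,
       -1.88130991e-05, -1.17446396e-05]), 'ee_pos': array([ 0.15077954, -0.52871746,  0.24958523]), 'tcp_rot': array([-1.79923582e+02, -6.71225664e-04,  1.59155354e+01]), 'wrist_force': array([-0.35915985,  0.22821854, -0.18971131]), 'torque': array([-0.00786431, -0.04259907, -0.00387736]), 'grasp_force': 0.0, 'opening': 0.08554443988139784}
scene (np.float64(414.33699634724854), 326.58347601959167, 196.973915322931, array([[ 0.42789914,  0.49975007, -0.75309508,  1.43917404],
       [ 0.90377627, -0.2453678 ,  0.35068947, -0.35465297],
       [-0.00952819, -0.83068918, -0.55665492,  0.72208734],
       [ 0.        ,  0.        ,  0.        ,  1.        ]]))
scene g [362.96470588 157.43529412] [350 154  26   8  85] ((362.51922607421875, 157.5961456298828), (3.
[... 467 characters left out ...]
 0.79805678],
       [ 0.0112696 , -0.80521821, -0.59287151,  0.7264269 ],
       [ 0.        ,  0.        ,  0.        ,  1.        ]]))
side g [334.41176471  55.55882353] [324  54  22   4  34] ((334.5, 55.5), (21.202856063842773, 1.5460416078567505), 6.34019136428833) [ 0.93559937 -1.24337206  0.12      ]
side g [333.93478261 252.6576087 ] [325 240  19  26 184] ((334.10003662109375, 252.30003356933594), (6.7082037925720215, 29.06888198852539), 26.56505012512207) [0.47724458 0.21630367 0.12      ]
side r [364.38596491 163.80701754] [359 158  12  13  57] ((364.6600036621094, 163.6199951171875), (3.8000001907348633, 15.40000057220459), 36.869895935058594) [ 0.50445874 -0.18339163  0.12      ]
```

View pics/scene.png

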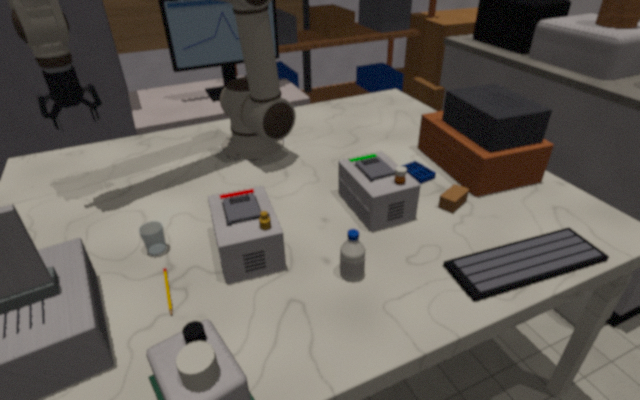

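View pics/side.png

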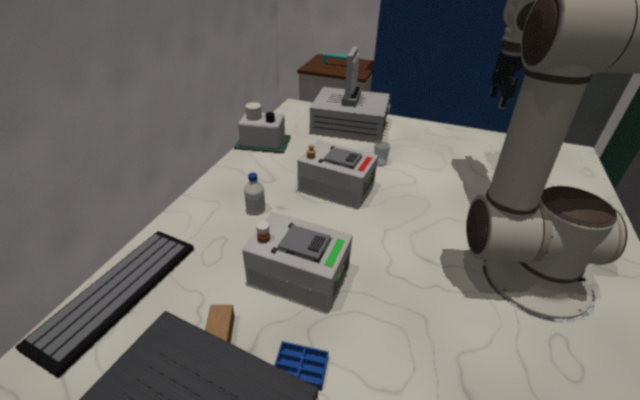

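Scene: the green bar is at (363,157) on the left unit, with the jar behind it. The red bar is at (236,193) and the bottle at (352,255). Side: the green bar is at (334,252) with its dark pad at about (317,243). Both views put the green bar at (0.478, 0.216). Next I need the yaw and the pad position.

Run:
```python
from h import *
for n in("scene","side"):
    p=np.load(n+".npz")["p"]; h=cv2.cvtColor(p,cv2.COLOR_RGB2HSV)
    m=cv2.inRange(h,(45,120,80),(85,255,255)); 
    pts=np.argwhere(m)[:,::-1]
    P=np.array([ray(n,q,.122)[:2] for q in pts]); P=P[np.hypot(*(P-[.478,.216]).T)<.08]
    r=cv2.minAreaRect((P*1000).astype(np.float32)); print(n,r)
    c=P.mean(0); w,v=np.linalg.eigh(np.cov(P.T)); a=v[:,1]*np.sign(v[1,1]); yaw=np.degrees(np.arctan2(-a[0],a[1])); print("yaw",yaw,c,"pad",c+.045*np.array([a[1],-a[0]]))
    # dark pad
    g=h[:,:,2]; u0,v0=(374,168) if n=="scene" else (317,243)
    print(g[v0-8:v0+9:2,u0-16:u0+17:2])
```

```text
scene ((481.79095458984375, 213.33673095703125), (83.67559051513672, 19.562747955322266), 86.07564544677734)
yaw -3.4665522918310723 [0.48146123 0.21450003] pad [0.5263789  0.21177907]
[[117 100  79  73  66  56  56  53  50  53  66  92 110 138 144 147 150]
 [ 87  91  59  50  44  53  46  56  58  65  76  90  95 110 133 143 149]
 [ 77  92  81  59  59  70  75  83  92  92  92  95  97  95 104 132 143]
 [ 60  80  91  89  89  91  94  94  95  92  94  97  94  93  95 105 130]
 [ 81  60  76  90  93  93  92  96  96  93  93  96  95  95  95  98 102]
 [125  83  60  80  92  95  96  93  93  95  95  91  98  93  94  95  95]
 [144 124  79  56  79  92  95  93  96  95  90  94  94  92  91  84  83]
 [148 147 127  78  50  74  94  94  96  93  90  84  83  75  67  57  58]
 [149 150 147 122  66  54  78  86  83  73  60  56  49  58  78  90 110]]
side ((476.5084533691406, 215.1482391357422), (86.85417938232422, 15.275527954101562), 87.77823638916016)
yaw -2.1043405054619067 [0.47673381 0.21765469] pad [0.52170347 0.21600232]
[[101 101 100 101 100 100  99  76  78  91  96 100 106 112 126 153 158]
 [101 103 101 102 102  99  88  66  53  55  59  71  92  99  90 130 152]
 [100 102 101 100 102  97  69  54  61  58  48  56  76  94  65 104 153]
 [102 101 101 101 100  78  62  62  50  59  60  55  94  74  77 145 157]
 [102 100 101 102  94  65  49  59  61  54  57  79  91  65 111 156 155]
 [100 102 100  97  74  57  61  55  54  63  63  98  74  80 135 157 153]
 [102 101 100  88  56  53  53  62  56  56  90  90  66 115 157 153 154]
 [101  99 101  80  54  43  41  43  64  67  96  68  82 145 157 152 158]
 [ 98 101 102 101  98  92  71  60  47  89  75  47 111 156 153 152 159]]
```

Request:
play_rows:
  increments:
    - [[45,-50,-2],[0,0,0],1]
    - [[89,-101,-4],[0,0,0],1]
    - [[134,-151,-5],[0,0,0],1]
    - [[178,-202,-7],[0,0,0],1]

```text
time: 0.5
ee_pos: [0.2373, -0.3468, 0.2551]
tcp_rot: [-180.0, 0.0, 15.9]
wrist_force: [1.1, -0.5, -0.1]
opening: 0.0283
grasp_force: 0.0
```

```bash
python3 -c "
from h import *
o=telemetry.get_obs();print(o['q'],o['ee_pos'],o['tcp_rot'],o['time']);print(calibration('wrist'))"
```

```text
[-5.56229582e+01 -1.24953413e+01 -5.92299091e+00  9.66007668e+01
  9.40725220e-03  1.08509116e+02] [ 0.23727487 -0.3467519   0.25509284] [-1.79970067e+02  1.00300918e-04  1.58679236e+01] 0.5
{'vertical_fov': 63.84949028303842, 'cx': 319.64767655974754, 'cy': 191.1651996357805, 'hand_eye': array([[ 4.65789990e-04, -9.62926393e-01, -2.69763868e-01,
         6.76737978e-02],
       [ 9.99999162e-01,  7.74333003e-04, -1.03733716e-03,
         4.59036520e-04],
       [ 1.20776640e-03, -2.69763159e-01,  9.62925947e-01,
        -1.23168696e-01],
       [ 0.00000000e+00,  0.00000000e+00,  0.00000000e+00,
         1.00000000e+00]])}
```

Request:
play_rows:
  increments:
    - [[18,-21,-1],[0,0,-8],1]
    - [[36,-42,-1],[0,0,-16],1]
    - [[54,-63,-2],[0,0,-24],1]
    - [[72,-83,-3],[0,0,-32],1]
    - [[90,-104,-3],[0,0,-40],1]
    - [[108,-125,-4],[0,0,-48],1]
    - [[126,-146,-5],[0,0,-56],1]
    - [[144,-167,-5],[0,0,-64],1]
    - [[162,-188,-6],[0,0,-72],1]
    - [[180,-208,-7],[0,0,-80.5],1]
    - [[199,-229,-7],[0,0,-88.5],1]
    - [[217,-250,-8],[0,0,-96.5],1]
    - [[235,-271,-9],[0,0,-104.5],1]
    - [[253,-292,-9],[0,0,-113],1]
    - [[271,-313,-10],[0,0,-121],1]
    - [[289,-334,-11],[0,0,-129],1]
    - [[307,-355,-11],[0,0,-137],1]
    - [[325,-375,-12],[0,0,-145],1]
    - [[343,-396,-13],[0,0,-153],1]
    - [[361,-417,-13],[0,0,-161],1]

```text
time: 2.5
ee_pos: [0.4701, 0.1526, 0.2683]
tcp_rot: [-180.0, -0.0, 177.3]
wrist_force: [-0.5, -1.2, -0.3]
opening: 0.0002
grasp_force: 0.0
```

Run:
```python
from h import *
camera("wrist"); camera("wrist"); camera("wrist")
o=telemetry.get_obs(); p,d=camera("wrist"); print(o['ee_pos'],o['tcp_rot'],o['q'],o['qd'],o['wrist_force'],o['opening'])
cv2.imwrite("pics/w1.png",p[:,:,::-1]); np.savez("w1.npz",p=p,d=d,e=o['ee_pos'],r=o['tcp_rot'])
for b in blobs(p,(45,120,80),(85,255,255)): print(b, ray("wrist",b[2][0],.122,o))
for b in blobs(p,(0,0,0),(179,255,75),800): print(b, ray("wrist",b[2][0],.133,o))
```

```text
[0.46993161 0.15247686 0.26759408] [-1.79960795e+02 -9.63238441e-02  1.77015695e+02] [ 1.79776453e+01 -2.17246515e+00  4.71966179e+00  9.69961016e+01
 -2.15110896e-03  2.09619189e+01] [-1.6611306  -1.72367598 -0.96629706  0.65573573 -0.23576543  1.99953155] [-0.05355943  0.22447741  0.82787576] -0.00024191710756161152
(array([414.8045977 , 153.40229885]), array([397, 152,  36,   4,  87], dtype=int32), ((414.496337890625, 153.4039764404297), (2.5365865230560303, 35.0125732421875), 87.79740142822266)) [0.44717886 0.23317065 0.122     ]
(array([392.5946201 , 186.67626239]), array([ 341,  176,  105,   22, 2119], dtype=int32), ((393.00408935546875, 186.74160766601562), (20.41383171081543, 104.33551025390625), 89.04515838623047)) [0.47528878 0.21536889 0.122     ]
(array([530.61065574, 149.34528689]), array([521, 103,  64,  95, 976], dtype=int32), ((537.2923583984375, 139.2862091064453), (48.859336853027344, 106.39383697509766), 28.264005661010742)) [0.43903935 0.32753109 0.133     ]
(array([585.76040609, 147.65786802]), array([575, 107,  20,  81, 985], dtype=int32), ((584.416748046875, 14
[... 209 characters left out ...]
5.5, 223.0), (190.0, 47.0), 90.0)) [0.51428832 0.40358741 0.133     ]
(array([362.51300498, 154.8876591 ]), array([ 307,  145,  140,   21, 1807], dtype=int32), ((376.2945251464844, 154.45205688476562), (18.690889358520508, 139.27488708496094), 87.87889862060547)) [0.44459048 0.19919758 0.133     ]
(array([287.46645723, 323.27166449]), array([    0,   183,   622,   217, 71938], dtype=int32), ((310.5, 291.0), (216.0, 621.0), 90.0)) [0.56677198 0.13871482 0.133     ]
(array([ 16.71733822, 313.65750916]), array([   0,  260,   46,  105, 1638], dtype=int32), ((16.421184539794922, 313.29779052734375), (111.40637969970703, 25.46520233154297), 70.06746673583984)) [ 0.57613871 -0.13603226  0.133     ]
```

View pics/w1.png

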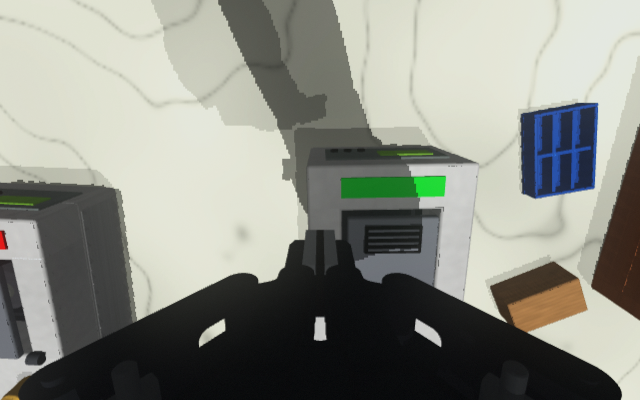

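The wrist view shows the green bar at (393,187) and the ribbed pad at (393,239) behind it. The fingertips are left of the hatch, at (319,240).

Run:
```python
from h import *
z=np.load("w1.npz"); p=z["p"]; o=dict(ee_pos=z["e"],tcp_rot=z["r"])
g=p[205:262,345:435].max(2); m=(g<52).astype(np.uint8); 
n,l,s,c=cv2.connectedComponentsWithStats(cv2.morphologyEx(m,cv2.MORPH_CLOSE,np.ones((7,7))))
for i in range(1,n):
    if s[i][4]>100: print(s[i]+[345,205,0,0,0], ray("wrist",c[i]+[345,205],.133,o), z["d"][int(c[i][1])+205,int(c[i][0])+345])
h=[b for b in blobs(p,(45,120,80),(85,255,255)) if b[1][4]>1000][0][2]
P=[ray("wrist",q,.122,o) for q in cv2.boxPoints(h)]; print(np.round(P,4))
pc=ray("wrist",(393,239),.133,o); print("pad",pc)
a,b=ray("wrist",(341,186.9),.122,o),ray("wrist",(445,186),.122,o); print(a,b)
M=R.from_euler('xyz',o['tcp_rot'],degrees=True).as_matrix(); print("tool delta mm",M.T@(pc-o['ee_pos'])*1000)
```

```text
[ 345  210   77   52 2585] [0.51273891 0.2069315  0.133     ] 0.27752826
[[0.4647 0.1704 0.122 ]
 [0.4678 0.2598 0.122 ]
 [0.4861 0.261  0.122 ]
 [0.483  0.1701 0.122 ]]
pad [0.51929977 0.21334187 0.133     ]
[0.47310696 0.17041141 0.122     ] [0.47694636 0.26028134 0.122     ]
tool delta mm [-46.35863752  63.44472105 134.47295524]
```

Request:
play_rows:
  increments:
    - [[-16,21,0],[0,0,0],1]
    - [[-32,42,10],[0,0,0],1]
    - [[-47,63,30],[0,0,0],1]
    - [[-47,63,60],[0,0,0],1]
    - [[-47,63,90],[0,0,0],1]
    - [[-47,63,90],[0,0,0],1]
    - [[-47,63,90],[0,0,0],1]
    - [[-47,63,90],[0,0,0],1]

```text
time: 3.5
ee_pos: [0.5207, 0.2116, 0.1808]
tcp_rot: [179.9, 0.1, 176.9]
wrist_force: [0.8, 0.2, 0.3]
opening: 0.0001
grasp_force: 0.0
```

Run:
```python
from h import *
o=telemetry.get_obs(); p,d=camera("wrist"); print(o['ee_pos'],o['tcp_rot'],o['wrist_force'],o['time'])
cv2.imwrite("pics/w2.png",p[:,:,::-1])
p,d=camera("side"); cv2.imwrite("pics/s2.png",cv2.resize(p[190:320,220:400,::-1],None,fx=4,fy=4))
```

```text
[0.52070608 0.21161307 0.18079565] [1.79935272e+02 1.42178252e-01 1.76855572e+02] [0.81653898 0.16363461 0.269623  ] 3.5
```

View pics/w2.png

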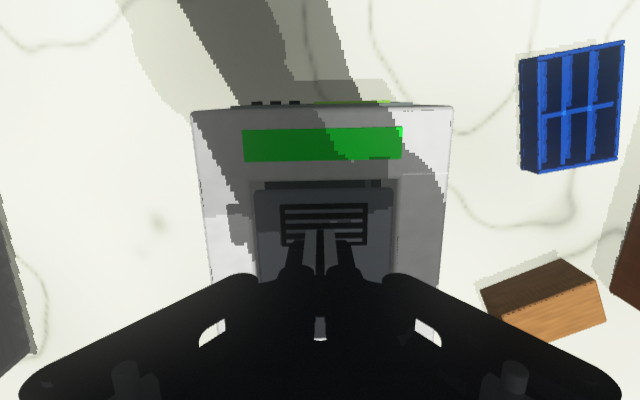

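View pics/s2.png

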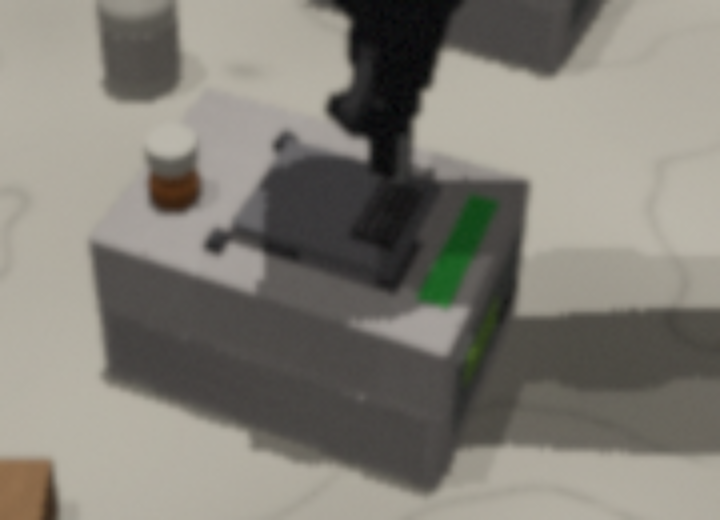

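The fingertips sit over the pad. It spans columns 281–367 and rows 204–245 in the wrist view, and its centre is within 2 mm of the tool axis. The hatch is shut, so I'm descending slowly.

Request:
play_rows:
  increments:
    - [[0,0,10],[0,0,0],1]
    - [[0,0,18],[0,0,0],1]
    - [[0,0,23],[0,0,0],1]
    - [[0,0,26],[0,0,0],1]
    - [[0,0,28],[0,0,0],1]
    - [[0,0,29],[0,0,0],1]
    - [[0,0,30],[0,0,0],1]
    - [[0,0,31],[0,0,0],1]
    - [[0,0,32],[0,0,0],1]
    - [[0,0,32],[0,0,0],1]
    - [[0,0,32],[0,0,0],1]

```text
time: 4.7
ee_pos: [0.5202, 0.2119, 0.1466]
tcp_rot: [180.0, 0.0, 176.9]
wrist_force: [-2.9, -0.5, 2.9]
opening: -0.0001
grasp_force: 1.5
```

Request:
play_rows:
  increments:
    - [[0,0,1],[0,0,0],1]
    - [[0,0,2],[0,0,0],1]
    - [[0,0,2],[0,0,0],1]

```text
time: 5.0
ee_pos: [0.5203, 0.2119, 0.1444]
tcp_rot: [180.0, 0.0, 176.9]
wrist_force: [-1.1, 0.7, 2.1]
opening: 0.0002
grasp_force: 1.5
```

Request:
play_rows:
  increments:
    - [[0,0,0.5],[0,0,0],1]
    - [[0,0,1],[0,0,0],1]
    - [[0,0,1],[0,0,0],1]

```text
time: 5.3
ee_pos: [0.5203, 0.2119, 0.1436]
tcp_rot: [180.0, 0.0, 176.9]
wrist_force: [-0.7, -0.4, 3.0]
opening: 0.0
grasp_force: 1.6
```

Request:
play_rows:
  increments:
    - [[0,0,0.5],[0,0,0],1]
    - [[0,0,1],[0,0,0],1]
    - [[0,0,1],[0,0,0],1]

```text
time: 5.6
ee_pos: [0.5203, 0.2119, 0.1434]
tcp_rot: [180.0, 0.1, 176.9]
wrist_force: [-3.5, -1.7, 8.4]
opening: -0.0
grasp_force: 4.4
```

The force rose to 8.4 N at 8.6 mm of travel, so the pad is at its stop. Now releasing quickly, up and toward the front.

Request:
play_rows:
  increments:
    - [[0,0,-30],[0,0,0],1]
    - [[10,0,-75],[0,0,0],1]
    - [[30,0,-120],[0,0,0],1]
    - [[60,0,-155],[0,0,0],1]
    - [[95,0,-170],[0,0,0],1]
    - [[120,0,-170],[0,0,0],1]
    - [[120,0,-170],[0,0,0],1]
    - [[120,0,-170],[0,0,0],1]
    - [[120,0,-170],[0,0,0],1]
    - [[120,0,-170],[0,0,0],1]
    - [[120,0,-170],[0,0,0],1]
    - [[120,0,-170],[0,0,0],1]
    - [[120,0,-170],[0,0,0],1]
    - [[120,0,-170],[0,0,0],1]
    - [[120,0,-170],[0,0,0],1]
    - [[120,0,-170],[0,0,0],1]
    - [[120,0,-170],[0,0,0],1]
    - [[120,0,-170],[0,0,0],1]
    - [[120,0,-170],[0,0,0],1]
    - [[120,0,-170],[0,0,0],1]

```text
time: 7.6
ee_pos: [0.4004, 0.2183, 0.3125]
tcp_rot: [180.0, 0.0, 176.9]
wrist_force: [0.5, -1.0, -0.9]
opening: -0.0
grasp_force: 0.0
```

Run:
```python
from h import *
o=telemetry.get_obs(); print(o['ee_pos'],o['wrist_force'],o['time'])
p,d=camera("side"); cv2.imwrite("pics/s3.png",cv2.resize(p[130:330,220:420,::-1],None,fx=3,fy=3))
```

```text
[0.40035995 0.21831147 0.31253803] [ 0.50549082 -0.95287923 -0.88961508] 7.6
```

View pics/s3.png

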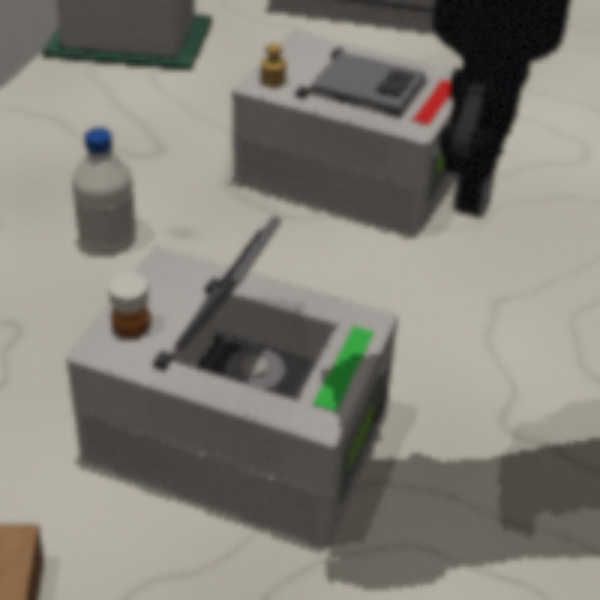

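The green hatch is up, with its edge at about (275,220) in the crop. The red hatch is shut, and the jar and weight are still standing. I'll wait about two more seconds and check again.

Request:
play_rows:
  increments:
    - [[0,0,0],[0,0,0],1]
    - [[0,0,0],[0,0,0],1]
    - [[0,0,0],[0,0,0],1]
    - [[0,0,0],[0,0,0],1]
    - [[0,0,0],[0,0,0],1]
    - [[0,0,0],[0,0,0],1]
    - [[0,0,0],[0,0,0],1]
    - [[0,0,0],[0,0,0],1]
    - [[0,0,0],[0,0,0],1]
    - [[0,0,0],[0,0,0],1]
    - [[0,0,0],[0,0,0],1]
    - [[0,0,0],[0,0,0],1]
    - [[0,0,0],[0,0,0],1]
    - [[0,0,0],[0,0,0],1]
    - [[0,0,0],[0,0,0],1]
    - [[0,0,0],[0,0,0],1]
    - [[0,0,0],[0,0,0],1]
    - [[0,0,0],[0,0,0],1]
    - [[0,0,0],[0,0,0],1]
    - [[0,0,0],[0,0,0],1]

```text
time: 9.65
ee_pos: [0.4004, 0.2183, 0.3125]
tcp_rot: [-180.0, 0.0, 176.9]
wrist_force: [0.2, 0.7, -0.2]
opening: -0.0
grasp_force: 0.0
```

Run:
```python
from h import *
p,d=camera("side"); q=cv2.resize(p[130:330,220:420,::-1],None,fx=3,fy=3)
print(np.abs(q.astype(int)-cv2.imread("pics/s3.png")).max(2)[180:400,60:400].mean()); cv2.imwrite("pics/s4.png",q)
```

```text
1.024639037433155
```

View pics/s4.png

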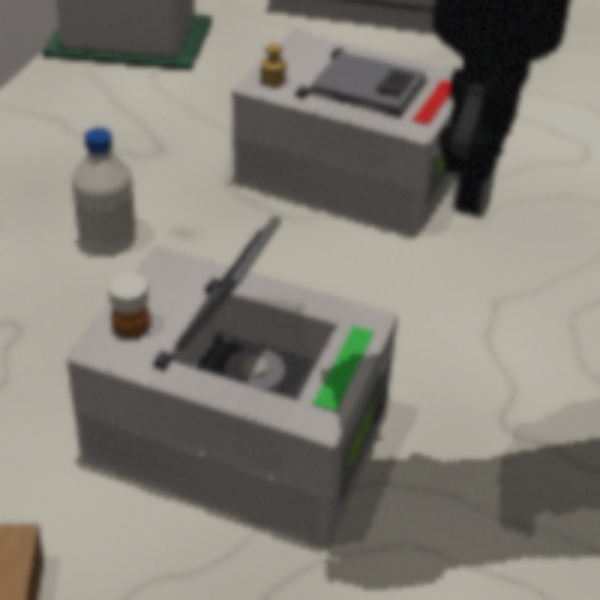

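Nothing has changed: the hatch is still open, its edge still at (275,220) in the crop, and everything else stands where it was.

```bash
python3 -c "
from workcell import workorder
print(workorder.job_done())"
```

```text
the job is handed in; nothing more can be done
None
```

The green unit's hatch was pressed in once, popped up and stayed open for over two seconds with the arm clear; the red hatch stayed shut, I saw nothing disturbed, and the job is handed in (about 10 s on the robot's clock).

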